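# Refit the bar knob on the laundry spinner

### The arm

A 7-joint arm with a two-finger parallel gripper is mounted at the origin on the work surface. World frame = base frame: x ahead of the robot, y to its left, z up, the work surface at z = 0. Lengths are in mm, angles in rad, forces in N, time in s.
With the tool pointing down it reaches from about 400 to 850 mm from the base axis. Payload 6.9 kg.
Tool frame: the origin (TCP) lies at the very end of the fingers, on their centre line; the grasp point (between the pads) lies 19 mm behind it; z points along the fingers, x is the direction in which the jaws open and shut, and the axes are right-handed (so a half turn about z gives the same grasp; the last joint's range is limited). The gripper opens to 85 mm and grips with 20 to 120 N. Pads are 22 mm wide; open, the fingers measure 114 mm over their backs; the gripper's body (76 mm by 85 mm) begins 54 mm behind the grasp point. The pads swing forward as they close: fully open they stand 13 mm farther back than shut.
Start: joints at [-1.063, 0.507, -0.238, 1.5, 0.126, 1.149, -0.155], TCP at [244.439, 575.205, 231.275] pointing down, gripper open.
Joint ranges: [-3.08, 3.08], [-0.24, 2.05], [-1.43, 1.35], [0, 2.5], [-1.52, 4.66], [0.17, 1.96], [-2.89, 2.89]. Speed limits (rad/s): [2.39, 2.39, 3.14, 3.14, 3.14, 3.14, 3.14].

### API

Orientations are given as a rotation vector (axis times angle).
In Python, from cell import ctrl, cams gives the robot as it stands.
- The arm moves only by the shell command python3 -m handwheel 'ROWS' [FORCE]. ROWS is JSON, one flat list of numbers, 7 for each row, row after row: the finger opening in cm, from 0 to 8.54, then the shift along the world's x, y, z in cm, then the turn, a rotation vector about the world's x, y, z in rad. A call has 1 to 8 rows; each row shifts and turns the commanded pose from where the row before left it; what a row does not reach is not made up. A row lasts 1/8 s, in which the tool goes at most 62.5 mm and 10.7 degrees, less where a joint would pass 70% of its speed; a pose out of reach is approached as far as the arm can. A call is refused whole if a number of a shift passes 6.25 or a number of a turn 0.188, either way. A call with a gripper value outside its range is refused whole. The fingers move at their own pace and stop on an object; FORCE is the grip in N (left out, the last holds). Time passes only in rows, so rows that do not move let the fingers close. It gives the time, the measured TCP pose, the force and the opening at its end, in the units of the state.
- ctrl.observe(): the state, without advancing time (a new reading comes with each control period).
- cams.camera(name): name is "scene" or "top"; returns (picture, depth): 384x512x3 uint8, blue, green, red; 384x512 float32, mm along the optical axis (not along the pixel's ray), 0 where there is no reading.
- cams.camera_info(name): a dict with "K" (3x3 intrinsics, pixels), "rvec" (rotation vector, rad) and "tvec" (3), from world to camera coordinates, as OpenCV has them. Camera axes: x right, y down, z forward; pixel columns grow to the right and rows downward; lengths in mm; the calibration is good to about 2 mm. A picture is of the moment at which its call begins. camera_info takes no time and is no camera call.
- ctrl.sign_off(): hands the job in, once; it reports no verdict.
The state is a dict: "clock": time; "joint_positions": joint angles; "qd": joint speeds; "joint_efforts": joint torques, N m; "ee_pos": TCP position; "tool_rot": TCP orientation; "wrist_force": force on the tool from outside, world axes, zero at the start; "torque": the same for the moment, N m; "grip_width": opening from 0.0 (shut) to 1.0 (fully open).
Only numpy, scipy, OpenCV 4.12 (cv2) and the standard library are available. Lean on these libraries where they do the work, as an engineer would, in place of code of your own. Each camera call takes 0.05 s, during which the arm holds its last target.

### The job

Put the large bar knob back on the bare drive stub of the little laundry spinner: lower it over the stub's round pin with its bar still clearly crossways to the flat key below, then turn it there until it lines up and drops over the key. See it fully home while you still hold it, then let go, and leave the small bar knob where it lies.

Things in the scene. Friction and masses are not known exactly. Their poses are not given: they have to be found in the camera images.
- knob: Large bar knob to fit, loose, upright on the tray. Grey plastic, 64 mm tall, about 110 g. Origin: centre of underside, z up. Round skirt 60 mm wide, 35 mm tall; on it a bar grip 70 mm long (x), 16 mm thick (y), 35 to 64 mm up. Socket in the underside: 44 (x) by 22 (y) mm, 30 deep, so it lies along the bar and fits either way round. Its bar starts 45 to 90 degrees off the key's direction.
- stub (a point): Bare fixed steel stub on the spinner's lid: point on its axis at its foot, on a flat boss 118 mm above the tray, z up. Flat key 34 mm long (x), 12 mm thick (y), 12 mm tall; on it a round pin 10 mm wide, 12 to 28 mm above the point. Crossways the knob's underside stops 12 mm above the point; with its bar along the key (within 10 degrees) it drops onto the boss, with about 5 mm of play each way.
- spinner: Small hand-turned laundry spinner: round white tub, fixed to the tray, lid 190 mm across and 108 mm up, with a flat white boss 72 mm across and 10 mm tall in the middle that carries the stub. Origin: centre of its underside; its x axis is the key's direction. Nothing on it turns.
- small_knob: Small bar knob of another appliance, not to be used: same grey plastic, loose, 30 mm tall, skirt 36 mm wide and 14 mm tall, bar 34 mm long (x) and 9 mm thick. Origin: centre of underside, z up. It lies 110 mm or more from the large knob.
Not all that is in view belongs to the job. Leave any yellow look-alike of the knob alone. What is shaped like the spinner but green is not meant.

How it is judged:
By the outcome, as a careful person would: the job done as asked, in the order asked, and still so for the second after the job is handed in, with the robot touching nothing.
It also fails if it takes over 51 s, if anything falls off the work surface, if the arm or the gripper's body presses on something with over 40 N, if the wrist force passes 120 N, or if a joint passes its speed limit or range.

## Working session

There is one attempt and no reset: what is moved stays moved. The work goes in short steps, Python scripts to look and compute and a shell command to move; the robot and the scene stay as the last step left them, time stands still between calls to the robot, and variables do not carry over. Pictures are saved under pics/ and viewed, and the job is handed in when it is done.

```bash
ls; mkdir -p pics; python3 - <<'E'
from cell import ctrl,cams
import cv2,numpy as np
print(ctrl.observe())
for n in("scene","top"):
    p,d=cams.camera(n); cv2.imwrite(f"pics/{n}0.png",p); np.save(f"pics/{n}0.npy",d); cv2.imwrite(f"pics/{n}0.bmp",p)
    print(cams.camera_info(n))
E
```

```text
pics
{'clock': 0.0, 'joint_positions': array([-1.06350509,  0.50834498, -0.23750619,  1.50115978,  0.1256799 ,
        1.14892757, -0.15479308]), 'qd': array([-8.92533959e-04,  1.07792333e-03,  1.88559578e-04, -9.53256401e-04,
       -6.29979556e-05, -4.79749954e-04,  1.05670396e-04]), 'joint_efforts': array([-1.77425321e-03, -6.20600367e+01, -2.18759157e+00, -2.49654382e+01,
        1.25829497e-02,  1.20927149e-02,  3.14383954e-05]), 'ee_pos': array([244.2878727 , 574.70748443, 230.41530865]), 'tool_rot': array([ 2.61916906e+00,  1.73290720e+00, -2.39989259e-03]), 'wrist_force': array([-0.05958079, -0.87218857, -0.83004671]), 'torque': array([ 0.00488224,  0.03952155, -0.00097006]), 'grip_width': 0.9986365106710511}
{'K': array([[404.18545009,   0.        , 252.69738492],
       [  0.        , 404.18545009, 193.59854874],
       [  0.        ,   0.        ,   1.        ]]), 'rvec': array([ 2.39273149,  0.11090867, -0.0356668 ]), 'tvec': array([-460.01164349,   13.18921399,  959.99512154])}
{'K': array([[402.50111096,   0.        , 251.10436026],
       [  0.        , 402.50111096, 187.78103017],
       [  0.        ,   0.        ,   1.        ]]), 'rvec': array([ 2.16398123, -2.11548606,  0.18185676]), 'tvec': array([-53.05786086, 492.95524211, 973.96010268])}
```

View pics/scene0.png

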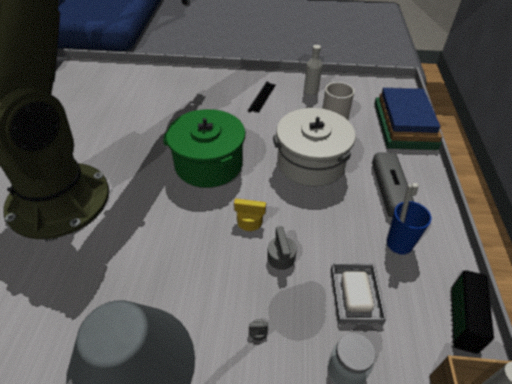

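View pics/top0.png

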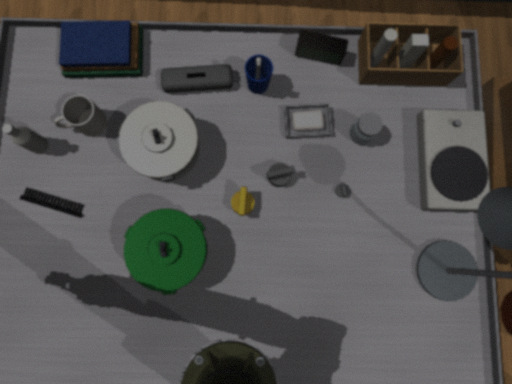

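```bash
cat > h.py <<'E'
from cell import ctrl,cams
import cv2,numpy as np
def cloud(n,d):
    i=cams.camera_info(n);K=i["K"];R=cv2.Rodrigues(i["rvec"])[0];t=i["tvec"]
    v,u=np.mgrid[0:384,0:512]
    c=np.stack([(u-K[0,2])/K[0,0]*d,(v-K[1,2])/K[1,1]*d,d],-1)
    w=(c-t)@R
    w[d==0]=np.nan
    return w
def proj(n,P):
    i=cams.camera_info(n)
    return cv2.projectPoints(np.array(P,float).reshape(-1,3),i["rvec"],i["tvec"],i["K"],None)[0][:,0]
def crop(p,u0,u1,v0,v1,s,f): cv2.imwrite(f,cv2.resize(p[v0:v1,u0:u1],None,fx=s,fy=s,interpolation=cv2.INTER_CUBIC))
E
python3 - <<'E'
from h import *
np.set_printoptions(precision=1,suppress=True)
for n,bl in(("top",{"knob":(281,174),"small":(343,190),"stub":(158,138),"table":(300,250)}),("scene",{"knob":(281,250),"small":(258,330),"stub":(316,126)})):
    p=cv2.imread(f"pics/{n}0.bmp");w=cloud(n,np.load(f"pics/{n}0.npy"))
    print(n,proj(n,[[244,575,231],[0,0,0]]))
    for k,(u,v) in bl.items():
        q=w[v-30:v+30,u-30:u+30].reshape(-1,3)
        print(k,w[v,u])
        for lo,hi in((2,33),(40,70),(105,112),(113,121),(124,150)):
            m=(q[:,2]>lo)&(q[:,2]<hi)
            if m.sum()>3:
                a=q[m];c=np.median(a,0);e,V=np.linalg.eigh(np.cov(a[:,:2].T))
                print("  ",lo,hi,m.sum(),a.mean(0),c,"min",a.min(0),"max",a.max(0),"ax deg",np.degrees(np.arctan2(V[1,1],V[0,1])),np.sqrt(e))
    for k,(u,v) in bl.items():
        if k!="table": crop(p,u-35,u+35,v-35,v+35,6,f"pics/{n}_{k}.png")
p=[np.hstack([cv2.imread(f"pics/{n}_{k}.png") for k in("knob","stub")]) for n in("top","scene")]
cv2.imwrite("pics/c1.png",cv2.resize(np.vstack(p),(600,600)))
E
```

```text
top [[-68.1 291.5]
 [229.2 391.5]]
knob [ 527.  -115.2   61.5]
   2 33 906 [ 542.3 -118.2    4.4] [ 542.4 -119.4    3.1] min [ 460.7 -196.5    2. ] max [621.7 -39.4  33. ] ax deg -146.72624062112948 [46.4 49.9]
   40 70 223 [ 532.3 -113.4   61.5] [ 532.2 -113.5   64. ] min [ 465.5 -147.3   40.1] max [554.1 -42.2  69.8] ax deg 107.10261220709981 [ 6.3 21. ]
small [ 495.4 -276.1   30.8]
   2 33 1125 [ 501.2 -281.4    5.5] [ 498.2 -277.9    3.1] min [ 422.2 -361.     2. ] max [ 582.1 -203.6   32.9] ax deg 138.05984300743503 [42.4 45.2]
stub [592.1 178.7 129.9]
   2 33 11 [660.9 274.1   3.1] [695.9 288.6   3. ] min [548.  143.6   2.2] max [713.8 293.1   4.5] ax deg 173.10309143877157 [43.1 72.5]
   105 112 2710 [598.4 184.7 108.8] [596.3 184.5 108.9] min [525.9 111.4 105. ] max [675.4 259.5 112. ] ax deg -163.77351385586493 [44.5 46.5]
   113 121 571 [597.4 182.4 118.3] [596.7 180.2 118.4] min [544.2 118.6 113. ] max [670.9 251.7 121. ] ax deg 56.378672459319574 [19.4 20.9]
   124 150 82 [597.  182.2 133.7] [595.8 182.3 131. ] min [581.1 173.5 124.2] max [625.4 193.1 149. ] ax deg -164.6
[... 760 characters left out ...]
5. ]
   2 33 53 [592.7 439.4   6.6] [586.8 448.2   2.6] min [522.6 352.9   2. ] max [692.5 491.4  32.9] ax deg 147.14973117647028 [25.1 61.4]
   40 70 206 [657.  358.2  56.4] [658.3 351.7  56.1] min [625.8 345.   40.1] max [689.9 424.7  70. ] ax deg 153.40323580355286 [15.1 20. ]
   105 112 2119 [595.4 173.8 108.2] [594.1 161.4 108.1] min [523.3  91.  105. ] max [669.9 277.9 112. ] ax deg 87.66912148882426 [42.7 53.1]
   113 121 370 [594.7 175.1 117.8] [593.4 172.4 117.9] min [560.3 146.2 113.2] max [629.4 219.2 120.9] ax deg 171.9502047139053 [18.1 19.9]
   124 150 95 [595.  180.3 132.5] [595.  179.8 130.4] min [578.2 171.6 124.2] max [611.8 194.2 147.9] ax deg -163.83778566813453 [3.7 9. ]
```

View pics/c1.png

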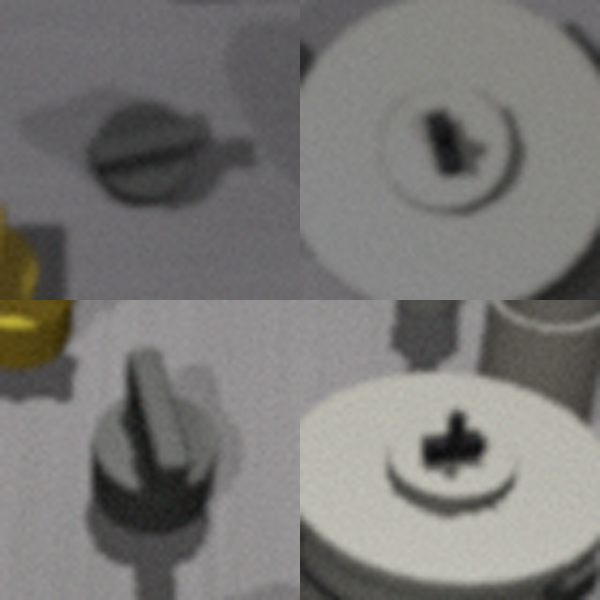

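```bash
python3 - <<'E'
from h import *
np.set_printoptions(precision=1,suppress=True)
def rep(s,a,th):
    c=np.cos(np.radians(th));si=np.sin(np.radians(th))
    ax=a[:,:2]@[c,si];ay=a[:,:2]@[-si,c]
    L=np.percentile(ax,[1,99]);S=np.percentile(ay,[2,98])
    m=(L.mean()*np.array([c,si])+S.mean()*np.array([-si,c]))
    print(s,len(a),"mean",a.mean(0),"ctr",m,"len",np.diff(L),np.diff(S))
for n in("top","scene"):
    p=cv2.imread(f"pics/{n}0.bmp");w=cloud(n,np.load(f"pics/{n}0.npy"))
    q=w.reshape(-1,3)
    r=np.hypot(q[:,0]-531,q[:,1]+120)
    a=q[(r<42)&(q[:,2]>60)&(q[:,2]<69)]
    X=cv2.fitLine(a[:,:2].astype(np.float32),cv2.DIST_HUBER,0,.01,.01).ravel();th=np.degrees(np.arctan2(X[1],X[0]));print(n,"bar",th%180)
    rep("bar",a,106)
    a=q[(r<42)&(q[:,2]>31)&(q[:,2]<38)]; (c,rr)=cv2.minEnclosingCircle(a[:,:2].astype(np.float32)); print("skirt",len(a),c,rr)
    r=np.hypot(q[:,0]-595,q[:,1]-180)
    a=q[(r<25)&(q[:,2]>121)]
    X=cv2.fitLine(a[:,:2].astype(np.float32),cv2.DIST_HUBER,0,.01,.01).ravel();print("key ang",np.degrees(np.arctan2(X[1],X[0]))%180);rep("key",a[a[:,2]<134],16)
    if (a[:,2]>138).any(): print("pin",a[a[:,2]>138].mean(0),(a[:,2]>138).sum(),a[:,2].max())
    a=q[(r<44)&(q[:,2]>114)&(q[:,2]<121)]; (c,rr)=cv2.minEnclosingCircle(a[:,:2].astype(np.float32)); print("boss",len(a),c,rr)
    r=np.hypot(q[:,0]-595,q[:,1]-180)
    a=q[(r<110)&(q[:,2]>105)&(q[:,2]<112)]; (c,rr)=cv2.minEnclosingCircle(a[:,:2].astype(np.float32)); print("lid",len(a),c,rr)
    # colour: dark pixels on boss back-projected
    i=cams.camera_info(n)
    v,u=np.mgrid[0:384,0:512]
    inb=(r.reshape(384,512)<33)
    dk=inb&(p.mean(2)<75)
    print("dark",dk.sum(),np.stack([u[dk],v[dk]]).mean(1), "pred", proj(n,[[595,180,130],[595,180,146]]))
    for th in(0,):
        pass
E
```

```text
top bar 104.25897
bar 176 mean [ 533.9 -114.1   64.5] ctr [ 533.9 -113.9] len [67.4] [15.3]
skirt 214 (534.5418701171875, -114.3272476196289) 29.76357078552246
key ang 16.718891
key 90 mean [595.4 180.7 127.4] ctr [596.2 179.1] len [43.] [39.8]
pin [597.9 182.5 145.2] 19 148.98782951029986
boss 553 (599.0671997070312, 182.6156005859375) 36.36153030395508
lid 3842 (598.8383178710938, 183.43505859375) 94.9415054321289
dark 123 [159.4 137.3] pred [[157.5 136.8]
 [156.  134.8]]
scene bar 104.522964
bar 231 mean [ 531.4 -117.4   63.8] ctr [ 531.5 -116.6] len [66.7] [15.5]
skirt 326 (532.1514282226562, -117.70140075683594) 31.64049530029297
key ang 15.165155
key 90 mean [595.1 179.9 127.7] ctr [595.  182.1] len [33.6] [14.4]
pin [595.  180.6 143.3] 21 147.93375900960893
boss 360 (596.2217407226562, 182.78382873535156) 37.15543746948242
lid 2578 (594.0477905273438, 182.4164276123047) 96.25218200683594
dark 101 [316.5 124.9] pred [[316.2 123.6]
 [317.  118.1]]
```

```bash
python3 -m handwheel '[5,2.4,-5.75,0,0,0,-0.115, 5,2.4,-5.75,0,0,0,-0.115, 5,2.4,-5.75,0,0,0,-0.115, 5,2.4,-5.75,0,0,0,-0.115, 5,2.4,-5.75,0,0,0,-0.115, 5,2.4,-5.75,0,0,0,-0.115, 5,2.4,-5.75,0,0,0,-0.115, 5,2.4,-5.75,0,0,0,-0.115]' 30
```

```text
clock: 1.1
ee_pos: [436.8, 113.3, 231.3]
tool_rot: [-3.118, -0.385, -0.0]
wrist_force: [1.1, 1.2, -0.0]
grip_width: 0.588
```

```bash
python3 -m handwheel '[5,2.4,-5.73,0,0,0,0.006, 5,2.4,-5.73,0,0,0,0, 5,2.4,-5.73,0,0,0,0, 5,2.4,-5.73,0,0,0,0, 5,0,0,-4,0,0,0, 5,0,0,-4,0,0,0, 5,0,0,0,0,0,0]' ; python3 - <<'E'
from h import *
for n in("scene","top"):
    p,d=cams.camera(n); cv2.imwrite(f"pics/{n}1.png",p);np.save(f"pics/{n}1.npy",d)
a=cv2.imread("pics/scene1.png")[110:320,180:390];b=cv2.imread("pics/top1.png")[80:290,170:380]
cv2.imwrite("pics/c2.png",cv2.resize(np.hstack([a,b]),(800,400),interpolation=cv2.INTER_CUBIC))
o=ctrl.observe();print(o["ee_pos"],o["tool_rot"],o["grip_width"],o["joint_positions"])
E
```

```text
clock: 1.98
ee_pos: [530.3, -113.5, 148.7]
tool_rot: [-3.114, -0.399, 0.01]
wrist_force: [-0.3, -0.6, 0.7]
grip_width: 0.586
[ 532.71107703 -113.96813268  151.9840298 ] [ 3.11601184e+00  3.99758316e-01 -1.50055942e-04] 0.587049090979803 [ 0.03522461  0.46691256  0.1935068   1.82962183 -0.11477951  0.8559346
  0.53907882]
```

View pics/c2.png

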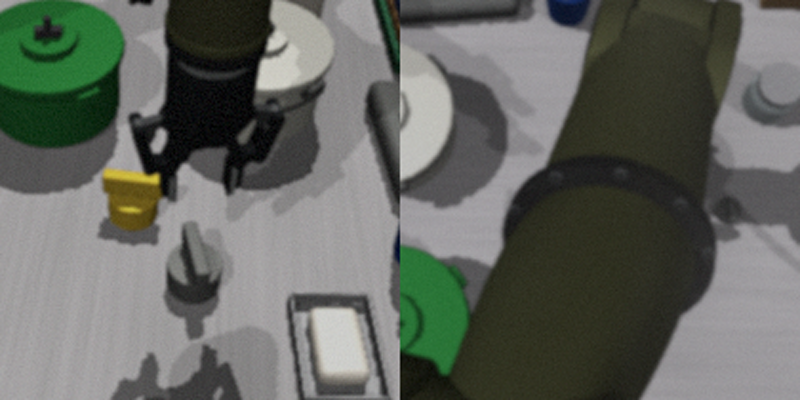

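```bash
python3 -m handwheel '[5,0,-0.2,-4,0,0,0, 5,0,0,-4,0,0,0, 5,0,0,-2,0,0,0, 5,0,0,-1.1,0,0,0, 5,0,0,0,0,0,0]' ; python3 - <<'E'
from h import *
o=ctrl.observe();print(o["ee_pos"],o["wrist_force"])
E
```

```text
clock: 2.7
ee_pos: [533.1, -116.0, 41.0]
tool_rot: [3.116, 0.4, 0.001]
wrist_force: [0.1, 0.3, 1.2]
grip_width: 0.582
[ 533.08593735 -116.00623191   41.0118051 ] [0.09631116 0.28667763 1.15135395]
```

Close at 40 N.

```bash
python3 -m handwheel '[1,0,0,0,0,0,0, 1,0,0,0,0,0,0, 1,0,0,0,0,0,0, 1,0,0,0,0,0,0, 1,0,0,0,0,0,0, 1,0,0,0,0,0,0]' 45; python3 - <<'E'
from h import *
o=ctrl.observe();print(o["ee_pos"],o["wrist_force"],o["grip_width"])
E
```

```text
clock: 3.45
ee_pos: [533.2, -116.1, 41.4]
tool_rot: [3.116, 0.399, 0.003]
wrist_force: [-2.3, 0.1, 6.6]
grip_width: 0.177
[ 533.22734246 -116.10343603   41.37080565] [-2.29968685  0.1071343   6.62103191] 0.1772546712074323
```

```bash
python3 -m handwheel '[1,0,0,3,0,0,0, 1,0,0,5,0,0,0, 1,0,0,5,0,0,0, 1,0,0,5,0,0,0, 1,0,0,0,0,0,0, 1,0,0,0,0,0,0]' ; python3 - <<'E'
from h import *
o=ctrl.observe();print(o["ee_pos"],o["wrist_force"],o["grip_width"])
p,d=cams.camera("scene"); w=cloud("scene",d)
crop(p,180,390,60,300,2.5,"pics/s2.png")
E
```

```text
clock: 4.2
ee_pos: [531.8, -115.8, 219.7]
tool_rot: [-3.116, -0.4, 0.001]
wrist_force: [-0.7, 0.1, -2.1]
grip_width: 0.176
[ 531.8243728  -115.76752479  219.73465446] [-0.65514     0.14624089 -2.07170104] 0.17560196269971837
```

View pics/s2.png

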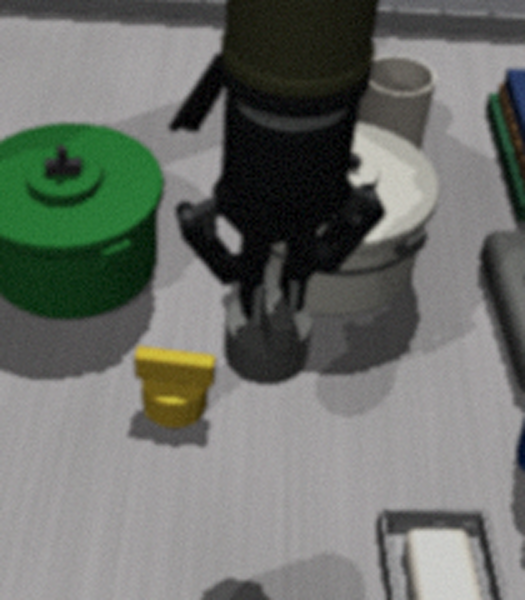

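```bash
python3 -m handwheel '[1,1.08,4.96,0,0,0,0, 1,1.08,4.96,0,0,0,0, 1,1.08,4.96,0,0,0,0, 1,1.08,4.96,0,0,0,0, 1,1.08,4.96,0,0,0,0, 1,1.08,4.96,0,0,0,0, 1,0,0,0,0,0,0, 1,0,0,0,0,0,0]' ; python3 - <<'E'
from h import *
np.set_printoptions(precision=2,suppress=True)
o=ctrl.observe();print(o["ee_pos"],o["tool_rot"],o["wrist_force"],o["grip_width"])
for n in("scene","top"):
    p,d=cams.camera(n); np.save(f"pics/{n}3.npy",d);cv2.imwrite(f"pics/{n}3.png",p)
a=cv2.imread("pics/scene3.png")[50:190,240:400];b=cv2.imread("pics/top3.png")[70:210,80:240]
cv2.imwrite("pics/c3.png",cv2.resize(np.hstack([a,b]),(800,350),interpolation=cv2.INTER_CUBIC))
E
```

```text
clock: 5.25
ee_pos: [596.5, 181.0, 218.4]
tool_rot: [3.115, 0.4, -0.005]
wrist_force: [-0.2, -0.7, -1.5]
grip_width: 0.178
[596.48 180.99 218.41] [ 3.11  0.4  -0.01] [-0.15 -0.65 -1.48] 0.17800102284095928
```

View pics/c3.png

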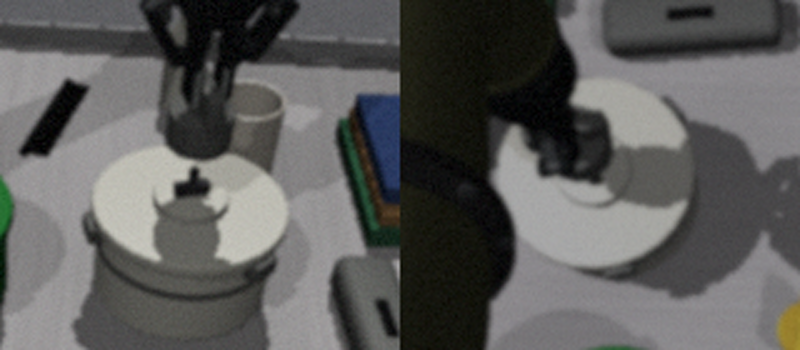

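```bash
python3 - <<'E'
from h import *
from scipy.optimize import least_squares
np.set_printoptions(precision=2,suppress=True)
for n in("scene","top"):
    q=cloud(n,np.load(f"pics/{n}3.npy")).reshape(-1,3)
    r=np.hypot(q[:,0]-596,q[:,1]-182)
    a=q[(r<34)&(q[:,2]>180)&(q[:,2]<206)]
    print(n,len(a))
    if len(a)<20: continue
    f=least_squares(lambda c:np.hypot(a[:,0]-c[0],a[:,1]-c[1])-30,[596,182],loss="soft_l1").x
    print(f,np.std(np.hypot(*(a[:,:2]-f).T)-30),"zmin",np.percentile(q[(r<33)&(q[:,2]>165)][:,2],[0,1,5]))
    # same fit for knob on the tray at start
    q=cloud(n,np.load(f"pics/{n}0.npy")).reshape(-1,3)
    r=np.hypot(q[:,0]-533,q[:,1]+116)
    a=q[(r<34)&(q[:,2]>6)&(q[:,2]<30)]
    f=least_squares(lambda c:np.hypot(a[:,0]-c[0],a[:,1]-c[1])-30,[533,-116],loss="soft_l1").x
    print("start",len(a),f)
E
```

```text
scene 261
[594.65 182.33] 1.0707417390082736 zmin [177.02 179.54 187.31]
start 185 [ 531.38 -114.52]
top 100
[598.31 182.  ] 0.440105805433486 zmin [177.62 184.52 202.8 ]
start 36 [ 534.94 -114.76]
```

```bash
python3 -m handwheel '[1,0,0,-2,0,0,0, 1,0,0,-1.5,0,0,0, 1,0,0,-0.5,0,0,0, 1,0,0,0,0,0,0]'; python3 -m handwheel '[1,0,0,-0.3,0,0,0, 1,0,0,-0.2,0,0,0, 1,0,0,0,0,0,0]';python3 -m handwheel '[1,0,0,-0.2,0,0,0, 1,0,0,0,0,0,0]'
```

```text
clock: 5.85
ee_pos: [597.2, 181.2, 180.1]
tool_rot: [3.116, 0.399, -0.001]
wrist_force: [0.4, -0.2, -1.3]
grip_width: 0.178
clock: 6.22
ee_pos: [597.2, 181.6, 175.3]
tool_rot: [3.116, 0.4, -0.0]
wrist_force: [-0.2, 0.1, -0.4]
grip_width: 0.174
clock: 6.48
ee_pos: [597.1, 181.6, 173.1]
tool_rot: [3.116, 0.4, -0.0]
wrist_force: [-0.5, 0.2, -0.7]
grip_width: 0.175
```

```bash
python3 -m handwheel '[1,0,0,-0.15,0,0,0, 1,0,0,0,0,0,0]'; python3 -m handwheel '[1,0,0,-0.15,0,0,0, 1,0,0,0,0,0,0]'; python3 - <<'E'
from h import *
for n in("scene","top"):
    p,d=cams.camera(n); np.save(f"pics/{n}4.npy",d);cv2.imwrite(f"pics/{n}4.png",p)
a=cv2.imread("pics/scene4.png")[50:190,240:400];b=cv2.imread("pics/top4.png")[70:210,80:240]
cv2.imwrite("pics/c4.png",cv2.resize(np.hstack([a,b]),(800,350),interpolation=cv2.INTER_CUBIC))
E
```

```text
clock: 6.72
ee_pos: [597.1, 181.6, 171.6]
tool_rot: [3.116, 0.399, -0.001]
wrist_force: [0.0, -0.4, -0.3]
grip_width: 0.181
clock: 6.98
ee_pos: [597.4, 181.6, 171.3]
tool_rot: [-3.116, -0.399, -0.001]
wrist_force: [-2.3, 0.5, 6.7]
grip_width: 0.173
```

View pics/c4.png

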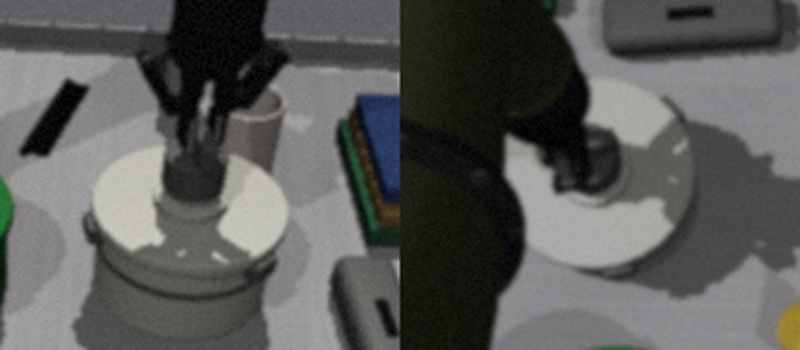

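```bash
python3 -m handwheel '[1,0,0,0,0,0,-0.12, 1,0,0,0,0,0,-0.16, 1,0,0,0,0,0,-0.16, 1,0,0,0,0,0,-0.16, 1,0,0,0,0,0,-0.16, 1,0,0,0,0,0,-0.16, 1,0,0,0,0,0,-0.12, 1,0,0,0,0,0,0]'; python3 - <<'E'
from h import *
from scipy.spatial.transform import Rotation as R
o=ctrl.observe();x=R.from_rotvec(o["tool_rot"]).as_matrix()[:,0];print(np.degrees(np.arctan2(x[1],x[0])),o["wrist_force"],o["ee_pos"],o["torque"],o["joint_positions"][6])
E
```

```text
clock: 8.07
ee_pos: [597.8, 180.3, 171.3]
tool_rot: [2.9, -1.205, 0.003]
wrist_force: [-0.5, -3.0, 5.1]
grip_width: 0.176
-45.12317544124745 [-0.45598085 -2.97845518  5.11287177] [597.83928005 180.25857385 171.27348099] [-0.84652848  0.31958094 -0.01173986] -0.8566443782852697
```

```bash
python3 -m handwheel '[1,0,0,0,0,0,-0.13, 1,0,0,0,0,0,-0.13, 1,0,0,0,0,0,-0.13, 1,0,0,0,0,0,-0.114, 1,0,0,0,0,0,0, 1,0,0,0,0,0,0]'; python3 - <<'E'
from h import *
from scipy.spatial.transform import Rotation as R
o=ctrl.observe();x=R.from_rotvec(o["tool_rot"]).as_matrix()[:,0];print(np.degrees(np.arctan2(x[1],x[0])),o["wrist_force"],o["ee_pos"],o["torque"],o["joint_positions"][6])
for n in("scene","top"):
    p,d=cams.camera(n); np.save(f"pics/{n}5.npy",d);cv2.imwrite(f"pics/{n}5.png",p)
a=cv2.imread("pics/scene5.png")[50:190,240:400];b=cv2.imread("pics/top5.png")[70:210,80:240]
cv2.imwrite("pics/c5.png",cv2.resize(np.hstack([a,b]),(800,350),interpolation=cv2.INTER_CUBIC))
E
```

```text
clock: 8.82
ee_pos: [597.2, 181.7, 170.2]
tool_rot: [2.514, -1.884, -0.0]
wrist_force: [0.8, -0.6, -1.7]
grip_width: 0.176
-73.70007104289586 [ 0.75899942 -0.62902216 -1.71546121] [597.19443657 181.72309522 170.21001915] [ 0.00828734 -0.03864961 -0.03264398] -1.2689676229377138
```

View pics/c5.png

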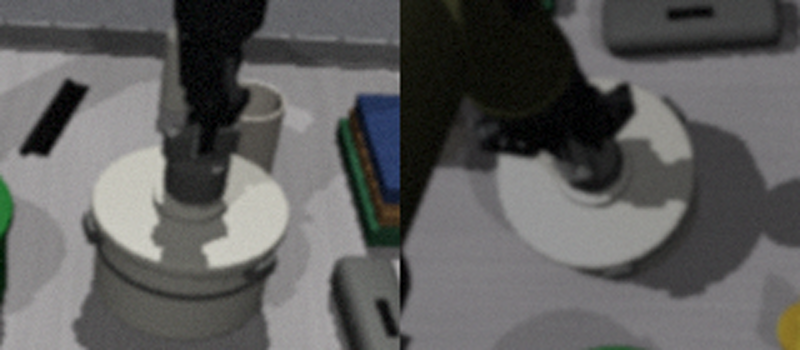

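```bash
python3 -m handwheel '[1,0,0,-0.3,0,0,0, 1,0,0,0,0,0,0]'; python3 -m handwheel '[1,0,0,-0.3,0,0,0, 1,0,0,-0.2,0,0,0,1,0,0,0,0,0,0]'; python3 -m handwheel '[1,0,0,-0.2,0,0,0, 1,0,0,0,0,0,0]'
```

```text
clock: 9.18
ee_pos: [597.0, 181.5, 167.0]
tool_rot: [2.511, -1.887, -0.001]
wrist_force: [1.0, -0.7, -1.2]
grip_width: 0.178
clock: 9.55
ee_pos: [597.1, 181.6, 162.0]
tool_rot: [2.511, -1.887, -0.0]
wrist_force: [-0.8, 0.6, -1.2]
grip_width: 0.177
clock: 9.8
ee_pos: [597.2, 181.6, 160.1]
tool_rot: [2.511, -1.887, -0.0]
wrist_force: [0.6, -0.3, -0.9]
grip_width: 0.176
```

```bash
python3 -m handwheel '[1,0,0,-0.12,0,0,0, 1,0,0,0,0,0,0]'; python3 -m handwheel '[1,0,0,-0.12,0,0,0, 1,0,0,0,0,0,0]'; python3 - <<'E'
from h import *
from scipy.optimize import least_squares
for n in("scene","top"):
    p,d=cams.camera(n); np.save(f"pics/{n}6.npy",d);cv2.imwrite(f"pics/{n}6.png",p)
    q=cloud(n,d).reshape(-1,3);r=np.hypot(q[:,0]-596,q[:,1]-182)
    a=q[(r<34)&(q[:,2]>124)&(q[:,2]<147)]
    f=least_squares(lambda c:np.hypot(a[:,0]-c[0],a[:,1]-c[1])-30,[596,182],loss="soft_l1").x;print(n,len(a),f)
a=cv2.imread("pics/scene6.png")[50:190,240:400];b=cv2.imread("pics/top6.png")[70:210,80:240]
cv2.imwrite("pics/c6.png",cv2.resize(np.hstack([a,b]),(800,350),interpolation=cv2.INTER_CUBIC))
E
```

```text
clock: 10.05
ee_pos: [597.4, 181.6, 159.4]
tool_rot: [-2.511, 1.887, -0.0]
wrist_force: [-0.7, -0.3, 2.1]
grip_width: 0.175
clock: 10.3
ee_pos: [597.4, 181.5, 159.4]
tool_rot: [-2.51, 1.887, -0.0]
wrist_force: [-3.8, -1.3, 11.6]
grip_width: 0.179
scene 206 [597.52777115 181.66651226]
top 78 [601.0024886  182.04701566]
```

View pics/c6.png

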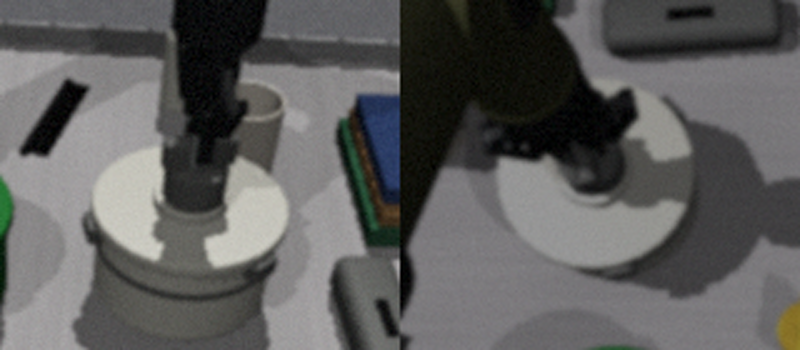

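Contact came exactly 12 mm below the crossways stop, so the knob is home. I'll ease off the press, then open.

```bash
python3 -m handwheel '[1,0,0,0.12,0,0,0, 1,0,0,0,0,0,0, 4,0,0,0,0,0,0, 4,0,0,0,0,0,0, 4,0,0,0,0,0,0, 4,0,0,0,0,0,0]'; python3 -m handwheel '[4.5,0,0,1,0,0,0, 4.5,0,0,3,0,0,0, 4.5,0,0,5,0,0,0, 4.5,0,0,5,0,0,0, 4.5,0,0,0,0,0,0, 4.5,-4,-5,0,0,0,0, 4.5,-2,-6,0,0,0,0]'; python3 -m handwheel '[4.5,0,-6,0,0,0,0, 4.5,0,-6,0,0,0,0, 4.5,0,-6,0,0,0,0, 4.5,0,0,0,0,0,0]'; python3 - <<'E'
from h import *
np.set_printoptions(precision=1,suppress=True)
o=ctrl.observe();print(o["wrist_force"])
for n in("scene","top"):
    p,d=cams.camera(n); cv2.imwrite(f"pics/{n}7.png",p)
    q=cloud(n,d).reshape(-1,3);r=np.hypot(q[:,0]-597,q[:,1]-182)
    a=q[(r<42)&(q[:,2]>170)&(q[:,2]<195)]
    if len(a)>5:
        X=cv2.fitLine(a[:,:2].astype(np.float32),cv2.DIST_HUBER,0,.01,.01).ravel();print(n,len(a),a.mean(0),np.percentile(a[:,2],[50,90]),"ang",np.degrees(np.arctan2(X[1],X[0]))%180)
    q=q[np.isfinite(q[:,2])];a=q[(np.hypot(q[:,0]-496,q[:,1]+282)<30)&(q[:,2]>9)&(q[:,2]<40)];print("small",len(a),a.mean(0))
a=cv2.imread("pics/scene7.png");b=cv2.imread("pics/top7.png")
cv2.imwrite("pics/c7.png",cv2.resize(np.hstack([a,b]),(800,300)))
cv2.imwrite("pics/c7b.png",cv2.resize(np.hstack([a[50:190,240:400],b[70:210,80:240]]),(800,350),interpolation=cv2.INTER_CUBIC))
E
```

```text
clock: 11.15
ee_pos: [597.2, 181.6, 159.0]
tool_rot: [2.511, -1.887, -0.0]
wrist_force: [-0.5, -0.2, -0.4]
grip_width: 0.469
clock: 12.02
ee_pos: [536.7, 73.5, 298.4]
tool_rot: [2.514, -1.883, -0.002]
wrist_force: [1.5, -1.6, -0.3]
grip_width: 0.527
clock: 12.52
ee_pos: [536.8, -112.8, 299.4]
tool_rot: [2.5, -1.898, 0.003]
wrist_force: [0.3, 0.6, 0.5]
grip_width: 0.531
[0.3 0.6 0.5]
scene 148 [609.9 179.9 178.8] [180.5 182.8] ang 18.242834
small 314 [ 497.1 -283.9   20.2]
top 245 [598.9 180.1 181.8] [182.4 184.5] ang 16.362055
small 153 [ 498.5 -277.3   20.4]
```

View pics/c7b.png

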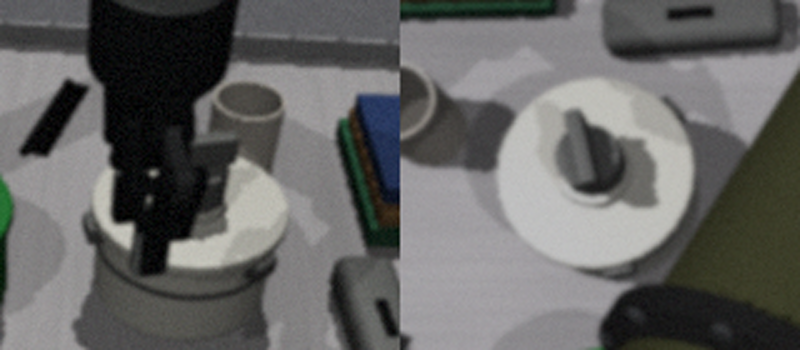

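View pics/c7.png

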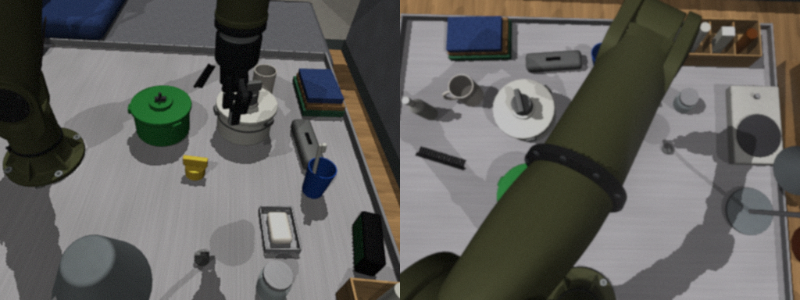

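Top view: the knob sits on the boss at (599, 180) with its bar top at 182 mm (118 + 64) and its bar at 16.4° along the key. The small knob has not moved, and the gripper is clear.

```bash
python3 - <<'E'
from cell import ctrl
print(ctrl.sign_off())
E
```

```text
the job is handed in; nothing more can be done
None
```

The large knob is back on the stub, fully home, and the job is handed in at about 12.6 s.

- **Fitting:** I lowered the knob over the pin with its bar about 88° off the key. It stopped on the key with the TCP at 171.3 mm. I turned it 88° there and the contact released. It then went down and seated on the boss at 159.4 mm, the expected 12 mm drop, with 11.6 N of upward force while I still held it. After that I eased off, opened the gripper and moved away.
- **Final checks:** In the top camera the bar top is at 182 mm, matching 118 + 64, and the bar lies at 16.4° against about 16° for the key. The small knob still measures where it started and the wrist force is near zero.
- **Disagreements:** The two cameras differ by about 3 mm in x, as they did from the start. In the last scene picture the gripper partly hid the knob. There the bar centre read about 11 mm off in x, the bar top 1–2 mm low and the angle 18.2°, so I relied on the unobstructed top view.

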